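Seat the matching rotor hub on the keyed test spindle

ROBOT

A 7-joint arm with a two-finger parallel gripper is mounted at the origin on the work surface. World frame = base frame: x ahead of the robot, y to its left, z up, the work surface at z = 0. Lengths are in m, angles in rad, forces in N, time in s.
With the tool pointing down it reaches from about 0.35 to 0.9 m from the base axis. Payload 8.1 kg.
Tool frame: the origin (TCP) lies at the very end of the fingers, on their centre line; the grasp point (between the pads) lies 19 mm behind it; z points along the fingers, y is the line along which they close (so a half turn about z gives the same grasp; the last joint's range is limited). The gripper opens to 92 mm and grips with 3 to 60 N. Pads are 19 mm wide; open, the fingers measure 130 mm over their backs; the gripper's body (75 mm by 190 mm) begins 47 mm behind the grasp point.
Start: joints at [-1.394, 0.434, 0.025, 1.573, -0.012, 1.134, -0.075], TCP at [0.173, 0.601, 0.227] pointing down, gripper open.
Joint ranges: [-2.62, 2.62], [-0.44, 2.09], [-1.27, 1.32], [0.08, 2.57], [-1.32, 4.46], [0.12, 2], [-2.74, 2.74]. Speed limits (rad/s): [2.22, 2.22, 3.01, 3.01, 3.14, 3.14, 3.14].

INTERFACE

Orientations are given as a rotation vector (axis times angle).
In Python, from cell import arm gives the robot as it stands.
- The arm moves only by the tool jog_arm, never from a script. Its argument "rows" is a list of rows, each a list of 3 entries, a list of its own where there are three numbers: the shift along the world's x, y, z in cm, then the turn, a rotation vector about the world's x, y, z in degrees, then the opening, from 0 (shut) to 1 (fully open). A call has 1 to 8 rows; each row is the pose to reach, as a shift and turn from the pose commanded when the call began; what a row does not reach only later rows make up. A row lasts 1/8 s, in which the tool goes at most 62.5 mm and 10.7 degrees, less where a joint would pass 70% of its speed; a pose out of reach is approached as far as the arm can. A call with a gripper value outside its range is refused whole. The fingers move at their own pace and stop on an object; "newtons" is the grip in N (left out, the last holds). Time passes only in rows, so rows that repeat a pose let the fingers close. It gives the time, the measured TCP pose, the force, the opening and the grip force at its end, in the units of the state.
- arm.observe(): the state, without advancing time (a new reading comes with each control period).
- arm.get_image(name): name is "side" or "top"; returns a dict with "img" (480x640x3 uint8, red, green, blue), "depth" (480x640 float32, m along the optical axis (not along the pixel's ray), 0 where there is no reading), "fx", "fy", "cx", "cy" (pixels), "rvec" (rotation vector, rad) and "tvec" (3), from world to camera coordinates, as OpenCV has them. Camera axes: x right, y down, z forward; pixel columns grow to the right and rows downward; lengths in m; the calibration is good to about 2 mm. A picture is of the moment at which its call begins.
- arm.sign_off(): hands the job in; it is judged then, once.
The state is a dict: "clock": time; "joints": joint angles; "dq": joint speeds; "joint_efforts": joint torques, N m; "position": TCP position; "ee_rot": TCP orientation; "force": force on the tool from outside, world axes, zero at the start; "ft_torque": the same for the moment, N m; "width": opening from 0.0 (shut) to 1.0 (fully open); "gripper_force": force on a finger pad.
Only numpy, scipy, OpenCV 4.12 (cv2) and the standard library are available. Lean on these libraries where they do the work, as an engineer would, in place of code of your own. Each camera call takes 0.05 s, during which the arm holds its last target. There are 200 camera calls.

TASK

One of the three aluminium rotor hubs on the bench has keyways that line up with both keys of the upright test spindle. Pick out that hub and lower it over the spindle, turned so that its keyways go over the keys, until it sits fully home, flat on the stand's plate, and let go; do not drop it on. Leave the other two hubs where they stand.

Things in the scene. Friction and masses are not known exactly. Their poses are not given: they have to be found in the camera images.
- stand: fixed grey plate 110 x 110 mm, 20 mm thick, with an upright steel spindle in its middle: 18 mm thick up to 28 mm above the plate, tapering to 8 mm at the tip 55 mm above the plate. Two keys stand out from it along the stand's +x and -x: 8 mm wide, reaching 22 mm from the axis, rounded tops 28 mm above the plate. Origin: on the spindle's axis at bench level (plate's underside); z up
- hub_opposite: aluminium hub, round (70 mm) with two flats facing its +y and -y (60 mm apart: grip there), 36 mm high, about 0.26 kg, upright on the bench. 26 mm bore right through; two keyways on opposite sides of it, along the hub's +x and -x, 18 mm wide, full height, reaching 26 mm from the axis. Origin: on the bore's axis at the underside; z up
- hub_corner: aluminium hub, round (70 mm) with two flats facing its +y and -y (60 mm apart: grip there), 36 mm high, about 0.26 kg, upright on the bench. 26 mm bore right through; two keyways at a right angle, along the hub's +x and +y, 18 mm wide, full height, reaching 26 mm from the axis. Origin: on the bore's axis at the underside; z up
- hub_single: aluminium hub, round (70 mm) with two flats facing its +y and -y (60 mm apart: grip there), 36 mm high, about 0.26 kg, upright on the bench. 26 mm bore right through; a single keyway, along the hub's +x, 18 mm wide, full height, reaching 26 mm from the axis. Origin: on the bore's axis at the underside; z up
Not all that is in view belongs to the job. What is shaped like the stand but brown or red is not meant.

How it is judged:
By the outcome, as a careful person would: the job done as asked, in the order asked, and still so for the second after the job is handed in, with the robot touching nothing.
It also fails if it takes over 35 s, if anything falls off the work surface, if the arm or the gripper's body presses on something with over 40 N, if the wrist force passes 120 N, or if a joint passes its speed limit or range.

## Working session

There is one attempt and no reset: what is moved stays moved. The work goes in short steps, Python scripts to look and compute and a tool call to move; the robot and the scene stay as the last step left them, time stands still between calls to the robot, and variables do not carry over. Pictures are saved under pics/ and viewed, at most 10 in all, crops included, and the job is handed in when it is done.

Besides the shell and the picture viewer there is one more tool, called after "Request:" by a JSON object that holds its "api" and its "payload". jog_arm: Moves the arm, as the interface text tells. Its arguments: {"type":"object","properties":{"rows":{"type":"array","items":{"type":"array"}},"newtons":{"type":"number"}},"required":["rows"]}

```bash
mkdir -p pics
python3 - <<'E'
from cell import arm
import cv2,numpy as np
for n in("top","side"):
    d=arm.get_image(n); cv2.imwrite(f"pics/{n}0.png",d["img"][:,:,::-1]); np.savez(f"{n}0.npz",**d)
    R=cv2.Rodrigues(np.array(d["rvec"]))[0]; print(n,d["fx"],d["cx"],d["cy"],(-R.T@np.ravel(d["tvec"])).round(3)); print(R.round(2))
print(arm.observe())
E
```

```text
top 473.6742481225169 321.4933055159982 239.24973331178313 [0.385 0.16  1.183]
[[ 0.01 -1.   -0.02]
 [-1.   -0.01 -0.05]
 [ 0.05  0.02 -1.  ]]
side 443.1495264578537 318.1384954670986 234.90314969180932 [ 0.349 -0.447  0.866]
[[ 0.98 -0.2  -0.01]
 [-0.16 -0.77 -0.61]
 [ 0.11  0.6  -0.79]]
{'clock': 0.1, 'joints': array([-1.39363834,  0.43515164,  0.02497104,  1.57400123, -0.01159124,
        1.13399769, -0.07510789]), 'dq': array([ 0.00081007, -0.00181858, -0.00165482, -0.00083578, -0.00065474,
       -0.00196844, -0.00058963]), 'joint_efforts': array([ 2.80382061e-03, -6.69123101e+01,  9.87953357e-01, -3.15149939e+01,
       -6.04422670e-02,  3.74385004e-02,  6.68791631e-05]), 'position': array([0.17250307, 0.60024757, 0.22602634]), 'ee_rot': array([-4.38113227e-01, -3.11083062e+00,  2.21748776e-03]), 'force': array([1.27108728, 0.37282819, 0.01728053]), 'ft_torque': array([-0.04169719, -0.00963169,  0.00296971]), 'gripper_force': 0.0, 'width': 0.996837467325375}
```

View pics/top0.png

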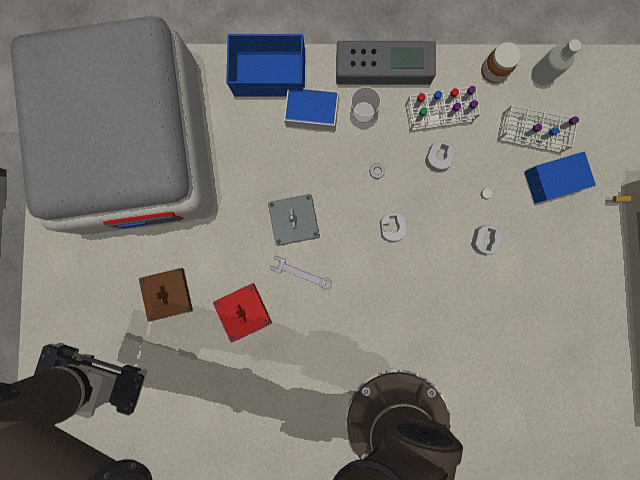

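View pics/side0.png

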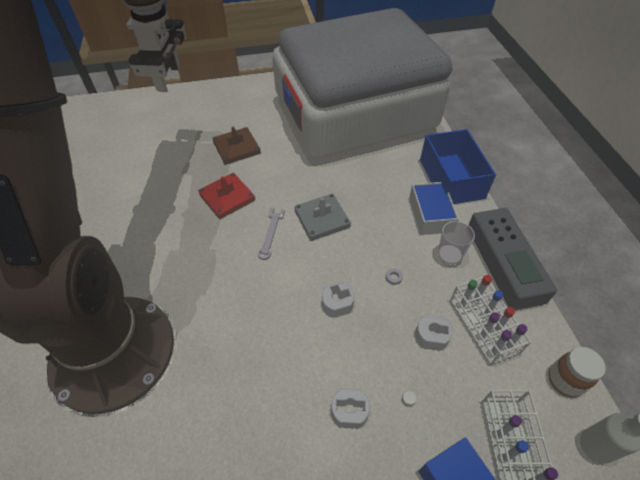

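```bash
cat > h.py <<'E'
import numpy as np,cv2
def cam(d):
    return cv2.Rodrigues(np.array(d["rvec"]))[0],np.ravel(d["tvec"]),np.array([[d["fx"],0,d["cx"]],[0,d["fy"],d["cy"]],[0,0,1]],float)
def ray(d,uv,z):
    R,t,K=cam(d); uv=np.atleast_2d(uv).astype(float); c=-R.T@t
    r=(np.linalg.inv(K)@np.c_[uv,np.ones(len(uv))].T).T@R
    return c+r*((z-c[2])/r[:,2])[:,None]
def cloud(d):
    R,t,K=cam(d); v,u=np.mgrid[:480,:640]; z=d["depth"].astype(float)
    p=np.stack([(u-K[0,2])/K[0,0]*z,(v-K[1,2])/K[1,1]*z,z],-1)
    return (p-t)@R
E
python3 - <<'E'
import numpy as np,cv2
from h import *
d=dict(np.load("top0.npz")); P=cloud(d); s=np.load("side0.npz"); im=d["img"]
gray=cv2.cvtColor(im,cv2.COLOR_RGB2GRAY)
for n,(u,v) in dict(A=(440,156),B=(393,227),C=(488,240)).items():
    w=np.s_[v-22:v+22,u-22:u+22]
    m=(np.abs(P[w][...,2]-.036)<.008)&(d["depth"][w]>0)
    cs,_=cv2.findContours(m.astype(np.uint8),cv2.RETR_EXTERNAL,cv2.CHAIN_APPROX_NONE)
    c=max(cs,key=cv2.contourArea).reshape(-1,2)+[u-22,v-22]
    q=ray(d,c,.036)[:,:2].astype(np.float32)
    (cx,cy),r=cv2.minEnclosingCircle(q); print(n,"circle",(round(cx,4),round(cy,4)),round(r,4),"medz",np.median(P[w][...,2][m]).round(4),"rect",cv2.minAreaRect(q))
x=im[135:265,260:520][:,:,::-1]; a=cv2.resize(x,None,fx=3,fy=3,interpolation=cv2.INTER_CUBIC)
b=cv2.resize(P[135:265,260:520,2],None,fx=3,fy=3,interpolation=cv2.INTER_NEAREST)
cv2.imwrite("pics/crop.png",a)
hm=np.clip(P[...,2]*3500,0,255).astype(np.uint8)
cv2.imwrite("pics/hm.png",np.hstack([cv2.resize(q[y-25:y+25,x-25:x+25],None,fx=8,fy=8,interpolation=cv2.INTER_NEAREST) for q,x,y in((hm,488,240),(hm,293,219))]))
# stand plate
m=(np.abs(P[...,2]-.02)<.007); w=np.zeros_like(m); w[185:255,260:330]=1
cs,_=cv2.findContours((m&w).astype(np.uint8),cv2.RETR_EXTERNAL,cv2.CHAIN_APPROX_NONE)
c=max(cs,key=cv2.contourArea).reshape(-1,2); q=ray(d,c,.02)[:,:2].astype(np.float32); print("plate",cv2.minAreaRect(q))
t=P[195:245,270:318].reshape(-1,3); t=t[t[:,2]>.035]; print(len(t),t[t[:,2]>.06].mean(0))
E
```

```text
A circle (0.6543, -0.0989) 0.0359 medz 0.0359 rect ((0.654231607913971, -0.09903788566589355), (0.0607234388589859, 0.07150312513113022), 70.28128814697266)
B circle (0.4781, 0.0149) 0.035 medz 0.0357 rect ((0.4772449731826782, 0.015094185248017311), (0.06792784482240677, 0.06031084060668945), 0.5805895924568176)
C circle (0.4495, -0.2119) 0.0359 medz 0.0359 rect ((0.44957032799720764, -0.21266314387321472), (0.061684295535087585, 0.06982970237731934), 75.89292907714844)
plate ((0.4944041967391968, 0.2598992586135864), (0.10990861803293228, 0.10972709953784943), 11.819180488586426)
100 [0.45501342 0.22392522 0.46869472]
```

View pics/crop.png

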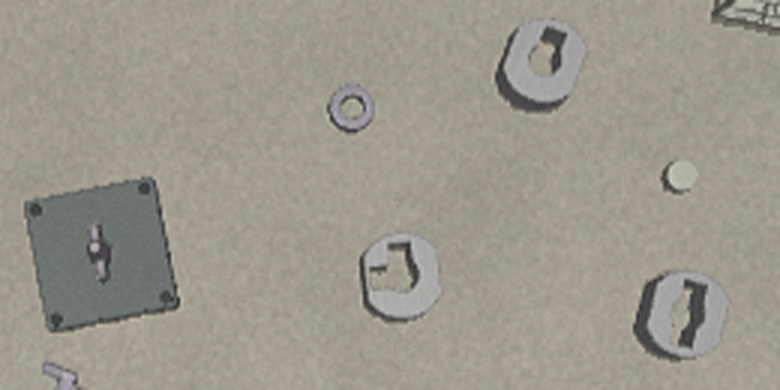

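View pics/hm.png

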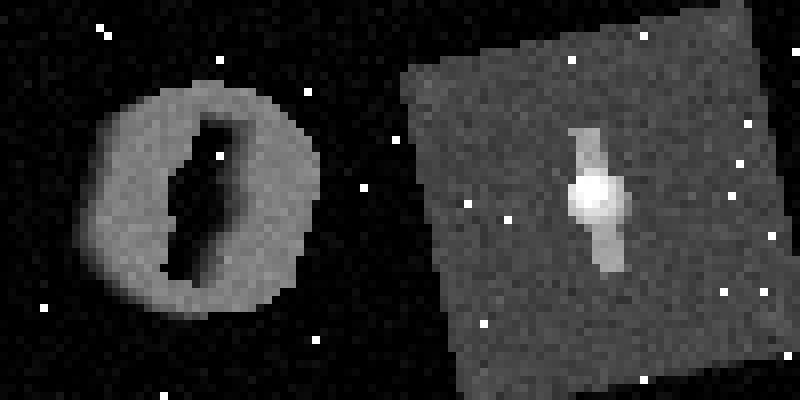

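The crop shows A (440,156) with a single keyway, B (393,227) with two at a right angle, and C (488,240) with two opposite. C therefore fits the spindle's ±x keys. It sits at about (0.4496, -0.2135) with yaw -14°, and the outer sizes check (61.7 x 69.8 mm, top at 35.9 mm). The grey stand (293,219) is at (0.494, 0.260) with yaw +11.8°, and its keys run close to image-vertical. The brown (165,295) and red (242,313) stands are not meant.

Request:
{"api": "jog_arm", "payload": {"rows": [[[13, -20, 0], [0, 0, 0], 1], [[13, -20, 0], [0, 0, 0], 1], [[13, -20, 0], [0, 0, 0], 1], [[13, -20, 0], [0, 0, 0], 1], [[27.7, -40, -5], [0, 0, 2], 1], [[27.7, -40, -5], [0, 0, 2], 1], [[27.7, -40, -5], [0, 0, 2], 1], [[27.7, -40, -5], [0, 0, 2], 1]]}}

```text
clock: 1.1
position: [0.4485, 0.2016, 0.177]
ee_rot: [0.383, 3.118, 0.0]
force: [-0.0, 1.1, 0.1]
width: 1.001
gripper_force: 0.0
```

Request:
{"api": "jog_arm", "payload": {"rows": [[[0, -41.4, -7], [0, 0, 0], 1], [[0, -41.4, -7], [0, 0, 0], 1], [[0, -41.4, -7], [0, 0, 0], 1], [[0, -41.4, -7], [0, 0, 0], 1], [[0, -41.4, -7], [0, 0, 0], 1], [[0, -41.4, -7], [0, 0, 0], 1], [[0, -41.4, -7], [0, 0, 0], 1], [[0, -41.4, -7], [0, 0, 0], 1]]}}

```text
clock: 2.1
position: [0.4465, -0.2147, 0.1068]
ee_rot: [-0.394, -3.116, 0.003]
force: [0.6, 0.6, -0.3]
width: 1.0
gripper_force: 0.0
```

Request:
{"api": "jog_arm", "payload": {"rows": [[[0, 0, -5], [0, 0, 0], 1], [[0, 0, -5], [0, 0, 0], 1], [[0, 0, -5], [0, 0, 0], 1]]}}

```text
clock: 2.48
position: [0.4481, -0.2101, 0.0583]
ee_rot: [-0.382, -3.118, -0.0]
force: [0.5, 0.8, 0.5]
width: 0.999
gripper_force: 0.0
```

Run:
```python
from cell import arm
import cv2,numpy as np
d=arm.get_image("side")
print(arm.observe()["position"])
cv2.imwrite("pics/s1.png",cv2.resize(d["img"][320:470,250:450,::-1],None,fx=4,fy=4,interpolation=cv2.INTER_CUBIC))
```

```text
[ 0.4485822  -0.21043036  0.05870694]
```

View pics/s1.png

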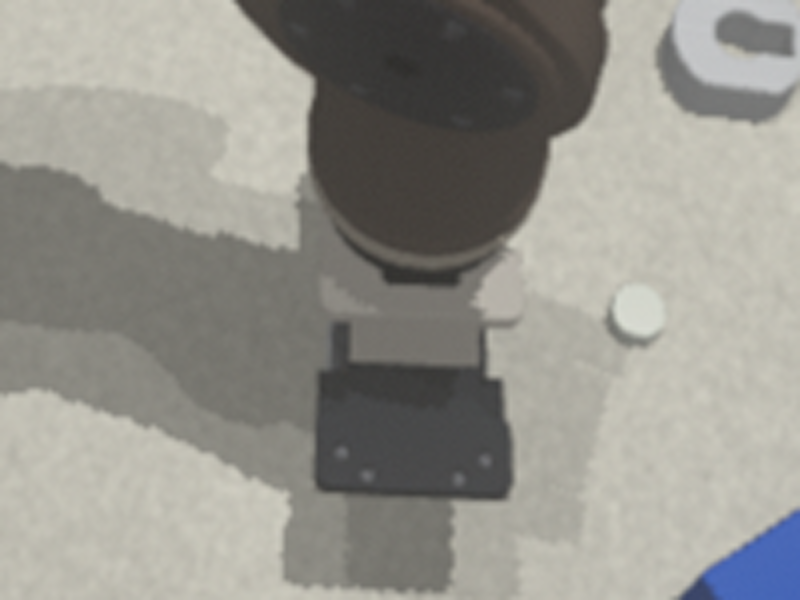

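The near finger hides the hub in this view (finger around (415,435) in the crop), and nothing else is in the way. The pose is within a few mm of the target, so I'll descend and grip.

Request:
{"api": "jog_arm", "payload": {"rows": [[[0.1, -0.3, 0], [0, 0, 0], 1], [[0.1, -0.3, -2.5], [0, 0, 0], 1], [[0.1, -0.3, -5.0], [0, 0, 0], 1], [[0.1, -0.3, -5.0], [0, 0, 0], 1], [[0.1, -0.3, -5.0], [0, 0, 0], 1]]}}

```text
clock: 3.15
position: [0.4494, -0.2141, 0.0085]
ee_rot: [0.384, 3.117, -0.0]
force: [0.1, -0.7, -0.3]
width: 1.0
gripper_force: 0.0
```

Request:
{"api": "jog_arm", "payload": {"rows": [[[0, 0, 0], [0, 0, 0], 0.55], [[0, 0, 0], [0, 0, 0], 0.55], [[0, 0, 0], [0, 0, 0], 0.5], [[0, 0, 0], [0, 0, 0], 0.5], [[0, 0, 0], [0, 0, 0], 0.5], [[0, 0, 0], [0, 0, 0], 0.5]], "newtons": 35}}

```text
clock: 3.9
position: [0.4489, -0.2136, 0.0075]
ee_rot: [0.384, 3.118, 0.0]
force: [-0.8, 1.4, 5.3]
width: 0.652
gripper_force: 35.0
```

Request:
{"api": "jog_arm", "payload": {"rows": [[[0, 0, 4], [0, 0, 0], 0.5], [[0, 0, 8], [0, 0, 0], 0.5], [[0, 0, 12], [0, 0, 0], 0.5], [[0, 0, 12], [0, 0, 0], 0.5], [[1, 5, 12], [0, 0, 6], 0.5], [[2, 10, 12], [0, 0, 12], 0.5], [[3, 15, 12], [0, 0, 18], 0.5], [[4, 20, 12], [0, 0, 24], 0.5]]}}

```text
clock: 4.9
position: [0.488, -0.0122, 0.126]
ee_rot: [0.278, -3.127, -0.0]
force: [1.4, -0.6, -2.2]
width: 0.651
gripper_force: 35.0
```

Request:
{"api": "jog_arm", "payload": {"rows": [[[0.1, 5, 0], [0, 0, 2], 0.5], [[0.2, 10, 0], [0, 0, 2], 0.5], [[0.3, 15, 0], [0, 0, 2], 0.5], [[0.4, 20, 0], [0, 0, 2], 0.5], [[0.4, 24, 0], [0, 0, 2], 0.5], [[0.4, 27, 0], [0, 0, 2], 0.5], [[0.4, 27, 0], [0, 0, 2], 0.5], [[0.4, 27, 0], [0, 0, 2], 0.5]]}}

```text
clock: 5.9
position: [0.4921, 0.2551, 0.126]
ee_rot: [0.327, -3.122, 0.002]
force: [0.0, 0.4, -1.8]
width: 0.651
gripper_force: 35.0
```

Run:
```python
from cell import arm
import cv2,numpy as np
from h import *
from scipy.spatial.transform import Rotation as Ro
d=arm.get_image("side"); s=arm.observe(); print(s["position"],s["force"]); y=Ro.from_rotvec(s["ee_rot"]).as_matrix()[:,1]; print(np.degrees(np.arctan2(y[1],y[0])))
np.savez("side2.npz",**d)
cv2.imwrite("pics/s2.png",cv2.resize(d["img"][100:250,230:430,::-1],None,fx=4,fy=4,interpolation=cv2.INTER_CUBIC))
s0=np.load("side0.npz"); P=cloud(s0)[185:245,285:360].reshape(-1,3); t=P[(P[:,2]>.055)&(P[:,2]<.085)]; print("tip side",len(t),t.mean(0))
P=cloud(np.load("top0.npz"))[195:245,270:318].reshape(-1,3); t=P[(P[:,2]>.055)&(P[:,2]<.085)]; print("tip top",len(t),np.median(t,0))
```

```text
[0.49241598 0.25472666 0.12635392] [ 0.02267553  0.3654049  -2.06862017]
101.89482344621204
tip side 42 [0.49387089 0.25811678 0.06582932]
tip top 33 [0.49307365 0.25934882 0.06394149]
```

View pics/s2.png

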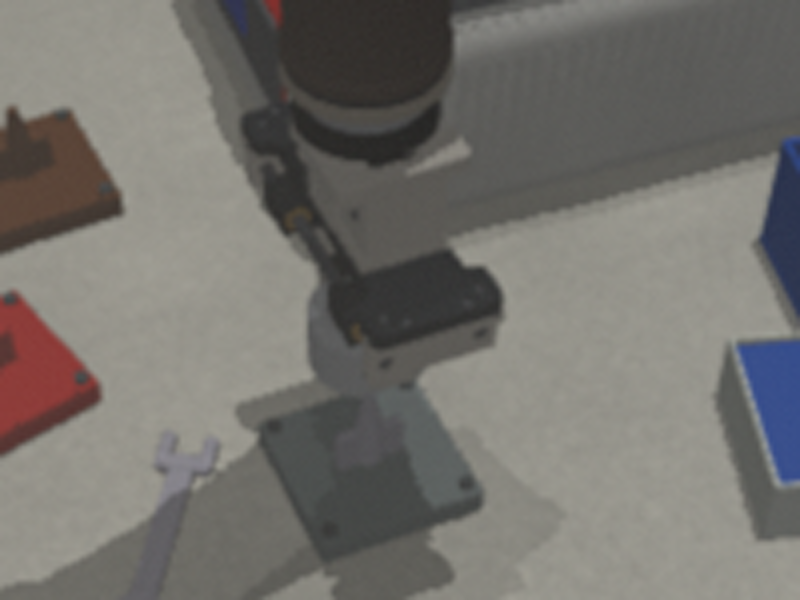

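The hub hangs level above the grey stand, and the spindle shows under it at crop (370,415). The remaining shift is about +1 mm x and +5 mm y, and the yaw is right (101.9°).

Request:
{"api": "jog_arm", "payload": {"rows": [[[0.1, 0.5, 0], [0, 0, 0], 0.5], [[0.1, 0.5, 0], [0, 0, 0], 0.5], [[0.1, 0.5, -2], [0, 0, 0], 0.5], [[0.1, 0.5, -4], [0, 0, 0], 0.5], [[0.1, 0.5, -5.5], [0, 0, 0], 0.5], [[0.1, 0.5, -6.2], [0, 0, 0], 0.5], [[0.1, 0.5, -6.2], [0, 0, 0], 0.5]]}}

```text
clock: 6.82
position: [0.4937, 0.2611, 0.0652]
ee_rot: [0.327, -3.124, 0.0]
force: [-0.4, 0.2, -3.2]
width: 0.654
gripper_force: 35.0
```

Request:
{"api": "jog_arm", "payload": {"rows": [[[0, -0.1, -0.5], [0, 0, 0], 0.5], [[0, -0.1, -1.0], [0, 0, 0], 0.5], [[0, -0.1, -1.5], [0, 0, 0], 0.5], [[0, -0.1, -1.7], [0, 0, 0], 0.5], [[0, -0.1, -1.7], [0, 0, 0], 0.5]]}}

```text
clock: 7.45
position: [0.4937, 0.2602, 0.0482]
ee_rot: [0.327, -3.124, 0.0]
force: [-0.6, 0.1, -3.1]
width: 0.652
gripper_force: 35.0
```

Request:
{"api": "jog_arm", "payload": {"rows": [[[0, 0, -0.5], [0, 0, 0], 0.5], [[0, 0, -1.0], [0, 0, 0], 0.5], [[0, 0, -1.5], [0, 0, 0], 0.5], [[0, 0, -1.8], [0, 0, 0], 0.5], [[0, 0, -1.8], [0, 0, 0], 0.5]]}}

```text
clock: 8.07
position: [0.4936, 0.2601, 0.0301]
ee_rot: [0.327, -3.124, 0.0]
force: [-0.6, -0.0, -1.7]
width: 0.652
gripper_force: 35.0
```

Request:
{"api": "jog_arm", "payload": {"rows": [[[0, 0, -0.1], [0, 0, 0], 0.5], [[0, 0, -0.2], [0, 0, 0], 0.5], [[0, 0, -0.2], [0, 0, 0], 0.5]]}}

```text
clock: 8.45
position: [0.4938, 0.2602, 0.0284]
ee_rot: [-0.327, 3.124, 0.0]
force: [0.5, -0.3, -2.2]
width: 0.65
gripper_force: 35.0
```

Request:
{"api": "jog_arm", "payload": {"rows": [[[0, 0, -0.1], [0, 0, 0], 0.5], [[0, 0, -0.1], [0, 0, 0], 0.5], [[0, 0, -0.1], [0, 0, 0], 0.5]]}}

```text
clock: 8.82
position: [0.4938, 0.2603, 0.0276]
ee_rot: [-0.327, 3.124, 0.0]
force: [-1.1, -0.4, 2.4]
width: 0.649
gripper_force: 35.0
```

Request:
{"api": "jog_arm", "payload": {"rows": [[[0, 0, -0.1], [0, 0, 0], 0.5], [[0, 0, -0.1], [0, 0, 0], 0.5]]}}

```text
clock: 9.07
position: [0.4939, 0.2603, 0.0275]
ee_rot: [-0.327, 3.124, 0.001]
force: [-4.8, -4.0, 16.6]
width: 0.648
gripper_force: 35.0
```

Firm contact at the expected home height. I'll ease off, release and rise straight up.

Request:
{"api": "jog_arm", "payload": {"rows": [[[0, 0, 0.1], [0, 0, 0], 0.5], [[0, 0, 0.1], [0, 0, 0], 0.75], [[0, 0, 0.1], [0, 0, 0], 1], [[0, 0, 0.1], [0, 0, 0], 1], [[0, 0, 0.1], [0, 0, 0], 1]]}}

```text
clock: 9.7
position: [0.4938, 0.2602, 0.0273]
ee_rot: [0.327, -3.124, -0.0]
force: [-0.4, 0.1, 0.4]
width: 0.992
gripper_force: 0.0
```

Request:
{"api": "jog_arm", "payload": {"rows": [[[0, 0, 3], [0, 0, 0], 1], [[0, 0, 7], [0, 0, 0], 1], [[0, 0, 12], [0, 0, 0], 1], [[0, 0, 17], [0, 0, 0], 1], [[-5, -4, 19], [0, 0, 0], 1], [[-9, -8, 19], [0, 0, 0], 1], [[-10, -13, 19], [0, 0, 0], 1], [[-10, -18, 19], [0, 0, 0], 1]]}}

```text
clock: 10.7
position: [0.3927, 0.0791, 0.2177]
ee_rot: [-0.33, 3.124, 0.001]
force: [1.1, -0.3, 1.7]
width: 0.996
gripper_force: 0.0
```

Run:
```python
from cell import arm
import cv2,numpy as np
from h import *
a=arm.get_image("top"); b=arm.get_image("side"); s=arm.observe(); print(s["clock"],s["force"],s["width"])
c=[cv2.resize(x["img"][v-50:v+50,u-50:u+50,::-1],None,fx=4,fy=4,interpolation=cv2.INTER_CUBIC) for x,u,v in((a,293,219),(b,322,215))]
cv2.imwrite("pics/end.png",np.hstack(c))
for d,w in((a,np.s_[195:245,268:318]),(b,np.s_[185:245,285:360])):
    z=cloud(d)[w][...,2]; m=(z>.046)&(z<.064); q=cloud(d)[w][m]; n,*_=np.linalg.lstsq(np.c_[q[:,:2]-q[:,:2].mean(0),np.ones(len(q))],q[:,2],rcond=None); print(m.sum(),np.median(q,0).round(4),n.round(3))
```

```text
10.8 [-0.20593692  0.43798163 -1.00750889] 0.9987981364648205
512 [0.4942 0.2592 0.0556] [ 0.006 -0.011  0.055]
361 [0.5014 0.2632 0.0557] [0.007 0.03  0.055]
```

View pics/end.png

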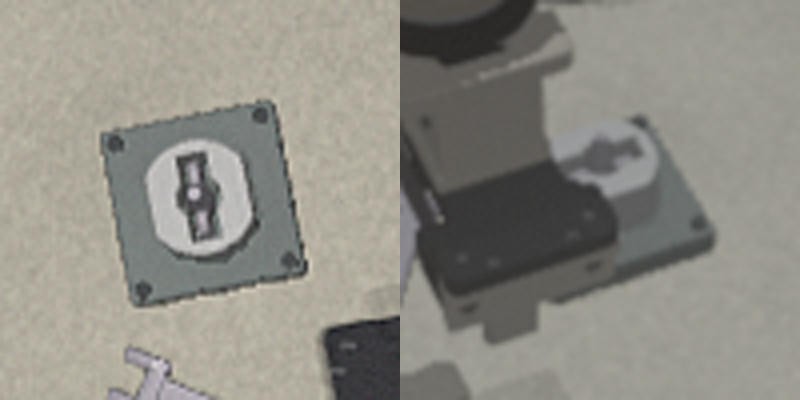

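The hub sits centred at (200,195) in the left crop with its keyways over the keys. Its top is level at 55.6 mm (20 + 36 expected), so it is fully home.

```bash
python3 -c "
from cell import arm
print(arm.sign_off())"
```

```text
the job is handed in; nothing more can be done
None
```

The hub with opposite keyways sits fully home on the grey stand, its keyways over both keys; it has been released, the other two hubs were left alone, and the job was handed in at about 11 s.

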